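# Lift a dried stone off the indexing turntable with tongs

## Task

Turn the little turntable by its upright post until the pumice stone that is under the metal hood has come round to the open front and the table has clicked into its second detent, then let go of the post. Then pick up the tongs, close them on that stone and lift it clear above the hood's roof height without touching it with the fingers, leaving the spare stone on the turntable and the bottle and dropper jar where they stand. Finish while still holding the stone up, steady, in the tongs.

Things in the scene. Friction and masses are not known exactly. Their poses are not given: they have to be found in the camera images.
- stand: fixed round plywood stand of the turntable, 270 mm diameter. Origin: on the turntable's axis at the table top; z up, -x is its open front (towards the robot, within 0.35 rad). The turntable disc on it is 216 mm in diameter, upper face 41 mm above the table top. Directions below are counterclockwise from the stand's +x
- hood (a point): middle of the roof of the fixed aluminium hood on the stand, 104 mm above the table (space under the roof 60 mm). Roof and outer wall cover the left of the disc: directions 68 to 138 degrees, radius 38 to 128 mm. Open at both ends and inside, so stones pass through as the disc turns
- turntable (a joint): angle of the disc: 0 at the start, positive counterclockwise from above. Two detents, at 0 and 1.222 (70 degrees), which are also its stops: an over-centre spring pulls it to the nearer one and keeps it there. Turning takes under 3 N at the post. At 1.222 the stone that was under the hood stands at point window
- post (a point): on the axis of the disc's upright steel post, to grip or push: 14 mm diameter, 50 mm tall above the disc (top 91 mm over the table), 88 mm from the turntable's axis. This point is 75 mm over the table, 16 mm below the top. At joint 0 it is in direction 212 degrees (front right), at 1.222 in direction 282 (right)
- window (a point): fixed point at the stand's open front, 75 mm from the turntable's axis towards the stand's -x, at the height of the disc's face (41 mm): the stone stands here once the disc is in the second detent; axes as the stand's
- stone: the stone to fetch: grey rounded pumice, about 51 x 51 mm, 44 mm high, 0.03 kg; origin at the centre of its underside. Starts under the hood in a low rubber ring on the disc (22 mm radius, 3 mm high), 75 mm from the axis, direction 110 degrees
- spare_stone: a slightly larger pumice stone, 55 x 55 x 49 mm, in the disc's other ring (direction 20 degrees at the start, at the back); origin at the centre of its underside. It stays on the turntable
- tongs: steel tongs lying on the table, 180 mm long, 0.11 kg, 30 mm high, balanced near tongs_grip. Origin: on the hinge pin at the underside; x runs along the centre line of the open tongs from hinge to tips, z up. Two arms diverge from the hinge, the one at +y fixed to this body, the one at -y is joint tongs_jaw; a spring holds them open
- tongs_grip (a point): midway between the open tongs' grip panels, 80 mm from the hinge along x, 15 mm above the underside; axes as the tongs'. The black panels on the arms' outsides are 46 mm long, 30 mm high (down to the table), with 2 mm ridges at both ends and a 40 mm flat between; 58 mm across open, 50 mm half closed (panels parallel), 42 mm with the tip pads parallel. Grip from above, along y
- tongs_tip (a point): midway between the open tongs' rubber tip pads: 152 mm from the hinge along x (72 mm ahead of tongs_grip), 15 mm above the underside. Pads 36 mm long, 24 mm high; open about 78 mm apart inside, 92 mm outside. Fixed to the +y arm, so it shifts sideways as the jaw closes
- tongs_jaw (a joint): angle by which the tongs are closed: 0 fully open (sprung), 0.2 with the pads parallel and 47 mm apart, 0.4 fully closed (pads 17 mm apart). The spring pushes back with about 8 N across the panels at 0 and 10.5 N at 0.2
- reagent_bottle: white bottle, 65 mm diameter, 144 mm tall, a bystander right of the turntable; origin at the centre of its underside
- dropper_jar: small brown dropper jar with a black bulb, 30 mm diameter, 97 mm tall, a bystander on the left; origin at the centre of its underside

How it is judged:
By the outcome, as a careful person would: the job done as asked, in the order asked, and still so for the second after the job is handed in, while the arm keeps its last pose, push and grip.
It also fails if it takes over 58 s, if anything falls off the work surface, if the arm or the gripper's body presses on something with over 40 N, if the wrist force passes 120 N, or if a joint passes its speed limit or range.

## Robot

A 7-joint arm with a two-finger parallel gripper is mounted at the origin on the work surface; the furniture and walls round the work are solid. World frame = base frame: x ahead of the robot, y to its left, z up, the work surface at z = 0. Lengths are in m, angles in rad, forces in N, time in s.
With the tool pointing down it reaches from about 0.4 to 0.875 m from the base axis. Payload 6.5 kg.
Tool frame: the origin (TCP) lies on the centre line of the jaws, within the pads' length; the fingertips stand 19 mm ahead of it and the grasp point (between the pads) is the TCP (ctrl.nose_length is the distance from the TCP to the fingertips, in m); z points along the fingers, y is the line along which they close (so a half turn about z gives the same grasp; the last joint's range is limited). The gripper opens to 88 mm and grips with 3 to 60 N. Pads are 18 mm wide; open, the fingers measure 123 mm over their backs; the gripper's body (75 mm by 187 mm) begins 45 mm behind the grasp point.
Start: joints at [1.165, 0.536, -0.004, 1.538, 0.003, 1.067, -0.071], TCP at [0.217, -0.613, 0.258] pointing down, gripper open.
Joint ranges: [-2.7, 2.7], [-0.37, 2.16], [-1.27, 1.26], [0.24, 2.4], [-1.31, 4.45], [0.19, 1.91], [-2.76, 2.76]. Speed limits (rad/s): [2.39, 2.39, 3.14, 3.14, 3.14, 3.14, 3.14].

## Interface

Orientations are given as a rotation vector (axis times angle).
In Python, from cell import ctrl, optics, order gives the robot as it stands (ctrl), with the cameras (optics) and the job (order).
- The arm moves only by the tool advance, called after "Call:" as a command line: name --argument value ..., lists and objects as JSON in quotes. Schema: {"type":"object","properties":{"segments":{"type":"object","properties":{"increments":{"type":"array","items":{"type":"array","items":{"type":"number"},"minItems":7,"maxItems":7},"minItems":1,"maxItems":5}},"additionalProperties":false,"required":["increments"]},"grip_n":{"type":"number"},"only":{"type":"string"},"quiet":{"type":"boolean"},"lines":{"type":"string"}},"required":["segments"],"additionalProperties":false}. segments is an object whose key "increments" holds a list of rows, 1 to 5 of them, each of 7 numbers: dx, dy, dz in parts of the range, where 1.0 means 0.5 m, then a rotation vector rx, ry, rz in a scale on which 1.0 is pi/2 rad, then the finger opening in m; each row is the pose to reach, as a shift and turn from the pose commanded when the call began, along the tool's axes at that moment; what a row does not reach only later rows make up. A row lasts 1/8 s, in which the tool goes at most 0.0625 m and 0.188 rad, less where a joint would pass 70% of its speed; a pose out of reach is approached as far as the arm can. The fingers move at their own pace and stop on an object; grip_n is the grip in N (left out, the last holds). Time passes only in rows, so rows that do not move let the fingers close. The tool returns the time, the measured TCP pose, the force, the opening and the grip force at its end. only (a regular expression) keeps the lines of the reply that match it, lines (a string "A,B") keeps lines A to B, and quiet returns only ok. A shift or turn number past 1, either way, is cut back to 1. Input that does not fit is refused with a message, and nothing moves.
- ctrl.state(): the state, without advancing time (a new reading comes with each control period).
- optics.read_camera(name): name is "scene" or "top" or "wrist"; returns a dict with "image" (480x640x3 uint8, red, green, blue), "fovy" (degrees; the focal length in pixels is half the picture's height over the tangent of half this angle, whatever the lens; pixels are square), "cx", "cy" (the principal point, pixels), "xyz" and "orientation" of the camera in the world; the wrist camera has in their place "hand_eye" (4x4, takes a point from camera to tool coordinates, whose origin is the TCP and whose axes are the flange's). Camera axes: x right, y up, looking along -z (the intrinsics and any distortion apply to the point x, -y, -z); pixel columns grow to the right and rows downward; lengths in m; the calibration is good to about 2 mm. A picture is of the moment at which its call begins: read the wrist's pose just before it. There is no depth.
- order.hand_in(): hands the job in; it is judged then, once.
The state is a dict: "t": time; "joint_positions": joint angles; "dq": joint speeds; "joint_torque": joint torques, N m; "tool_pos": TCP position; "ee_rot": TCP orientation; "contact_force": force on the tool from outside, world axes, zero at the start; "torque": the same for the moment, N m; "finger_gap": finger opening in m; "finger_force": force on a finger pad.
Only numpy, scipy, OpenCV 4.12 (cv2) and the standard library are available. Lean on these libraries where they do the work, as an engineer would, in place of code of your own. Each camera call takes 0.05 s, during which the arm holds its last target. There are 200 camera calls.

## Working session

There is one attempt and no reset: what is moved stays moved. The work goes in short steps, Python scripts to look and compute and a tool call to move; the robot and the scene stay as the last step left them, time stands still between calls to the robot, and variables do not carry over. Pictures are saved under pics/ and viewed, at most 10 in all, crops included, and the job is handed in when it is done.

```bash
ls; mkdir -p pics
```

Create h.py:
```python
import numpy as np, cv2
from scipy.spatial.transform import Rotation as R
from cell import ctrl, optics, order
def cam(name,save=None):
    s=ctrl.state(); c=optics.read_camera(name)
    if save: cv2.imwrite('pics/'+save,c['image'][:,:,::-1])
    return s,c
```

Run:
```python
from h import *
for n in('scene','top','wrist'):
    s,c=cam(n,n+'0.png'); print(n,{k:v for k,v in c.items() if k!='image'})
print(s)
```

```text
cell.py
pics
scene {'fovy': 45.871556369428454, 'cx': 322.8708667805106, 'cy': 236.7380525520976, 'xyz': array([-0.0496652 , -0.81006842,  0.60713952]), 'orientation': array([ 1.08748049, -0.34505685, -0.55026566])}
top {'fovy': 47.964518413911826, 'cx': 330.26091267438363, 'cy': 233.1366386201142, 'xyz': array([0.32357243, 0.07176887, 1.28862015]), 'orientation': array([ 0.13341209, -0.17357735, -1.53764826])}
wrist {'fovy': 62.715473843992456, 'cx': 315.91811953953237, 'cy': 244.54045623026914, 'hand_eye': array([[ 1.81263398e-04,  9.49582789e-01,  3.13516338e-01,
         8.29027195e-02],
       [ 9.99999953e-01, -2.49182818e-04,  1.76566001e-04,
        -8.26411834e-04],
       [ 2.45786920e-04,  3.13516291e-01, -9.49582790e-01,
        -1.25815646e-01],
       [ 0.00000000e+00,  0.00000000e+00,  0.00000000e+00,
         1.00000000e+00]])}
{'t': 0.1, 'joint_positions': array([ 1.16482314,  0.5370814 , -0.00444177,  1.53875437,  0.00261927,
        1.06727633, -0.07122322]), 'dq': array([ 1.29690561e-03, -5.53271400e-04,  9.96446503e-05, -2.80776170e-03,
       -9.51929107e-04, -1.86421957e-03,  1.28496990e-04]), 'joint_torque': array([ 2.28191770e-03, -5.72084427e+01,  9.93664674e-01, -2.52235776e+01,
       -5.62466844e-02,  1.34158516e-02,  5.00156546e-05]), 'tool_pos': array([ 0.21644519, -0.61236318,  0.25694025]), 'ee_rot': array([-3.09490594e+00, -5.30996711e-01,  5.97630798e-04]), 'contact_force': array([-1.14781449, -0.13711733,  1.345555  ]), 'torque': array([-0.01160784, -0.04442601, -0.00855275]), 'finger_force': 0.0, 'finger_gap': 0.08800353519227114}
```

View pics/top0.png

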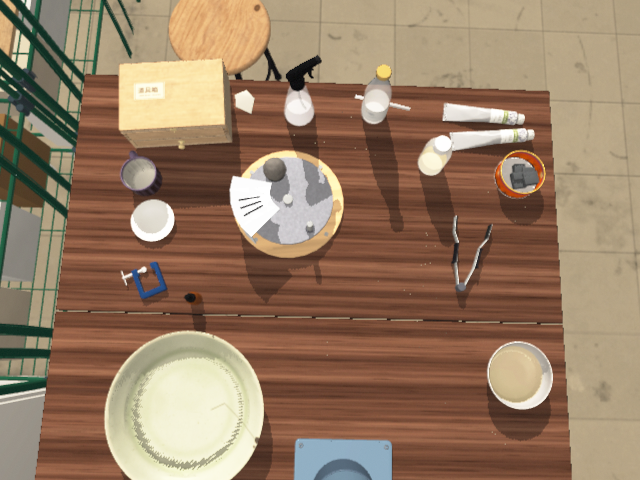

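View pics/scene0.png

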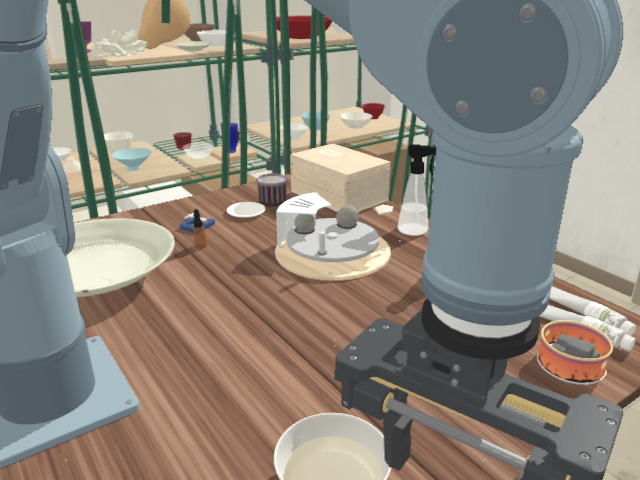

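The top view shows the turntable around (288,203), with its post at about (310,228). The hood is at (252,205), the spare stone at (275,170), and the tongs' hinge at (461,287) with the tips up at about (457,218) and (490,228). The white bottle is at (434,155) and the dropper jar at (193,297).

Add to h.py:
```python
def ray(c,u,v,s=None):
    f=240/np.tan(np.radians(c['fovy'])/2)
    d=np.array([(u-c['cx'])/f,-(v-c['cy'])/f,-1.])
    if 'xyz' in c: return np.array(c['xyz']),R.from_rotvec(c['orientation']).apply(d)
    H=c['hand_eye'];Rt=R.from_rotvec(s['ee_rot'])
    return Rt.apply(H[:3,3])+s['tool_pos'],Rt.apply(H[:3,:3]@d)
def onz(c,u,v,z,s=None):
    o,d=ray(c,u,v,s); return o+d*(z-o[2])/d[2]
```

Run:
```python
from h import *
s,c=cam('top'); im=c['image'][:,:,::-1]
a=cv2.resize(im[140:265,225:350],(400,400),interpolation=cv2.INTER_CUBIC)
b=cv2.resize(im[205:305,430:530],(400,400),interpolation=cv2.INTER_CUBIC)
cv2.imwrite('pics/crop1.png',np.hstack([a,b]))
hsv=cv2.cvtColor(im,cv2.COLOR_BGR2HSV)
for p in[(240,225),(290,252),(340,215),(100,300)]: print(p,hsv[p[1],p[0]])
for n,u,v,z in[('post',310,225,.091),('hub',288,200,.05),('hinge',461,288,.03),('tipL',456,217,.02),('tipR',490,227,.02),('jar',193,297,.09),('bottle',440,145,.144),('spare',275,168,.08)]: print(n,onz(c,u,v,z).round(3))
```

```text
(240, 225) [ 18  26 241]
(290, 252) [ 16 114 204]
(340, 215) [ 25  77 254]
(100, 300) [ 10 139 123]
post [0.58  0.09  0.091]
hub [0.647 0.145 0.05 ]
hinge [ 0.452 -0.268  0.03 ]
tipL [ 0.626 -0.262  0.02 ]
tipR [ 0.603 -0.345  0.02 ]
jar [0.41  0.342 0.09 ]
bottle [ 0.761 -0.197  0.144]
spare [0.715 0.176 0.08 ]
```

View pics/crop1.png

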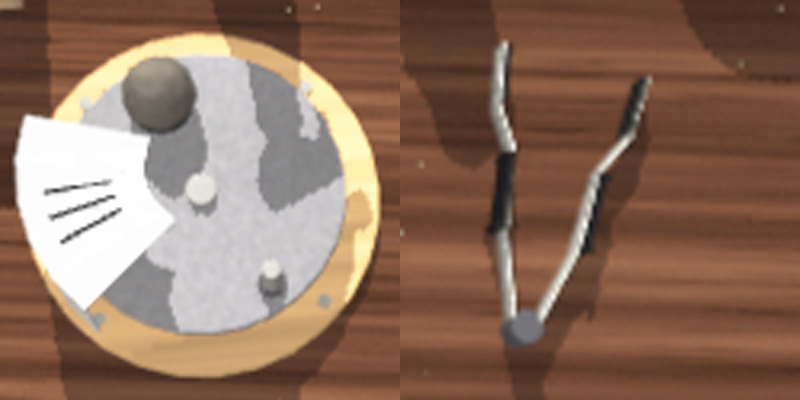

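Run:
```python
from h import *
from scipy.optimize import least_squares
s,c=cam('top'); im=c['image'][:,:,::-1]
hsv=cv2.cvtColor(im,cv2.COLOR_BGR2HSV)
m=((hsv[...,1]<35)).astype(np.uint8); 
sub=np.zeros_like(m); sub[150:262,230:350]=m[150:262,230:350]
n,l,st,ce=cv2.connectedComponentsWithStats(sub); k=l[215,300]; print(k,st[k])
cn=max(cv2.findContours((l==k).astype(np.uint8),0,cv2.CHAIN_APPROX_NONE)[0],key=len)[:,0]
P=np.array([onz(c,u,v,.041)[:2] for u,v in cn]); U=cn
g=np.array([.645,.143]); 
for i in range(6):
    d=np.hypot(*(P-g).T); sel=abs(d-.108)<(.012 if i<2 else .004)
    sel&=(U[:,0]>262)
    q=least_squares(lambda q:np.hypot(P[sel,0]-q[0],P[sel,1]-q[1])-q[2],[*g,.108],loss='soft_l1',f_scale=.001).x; g=q[:2]
print('disc',q,sel.sum())
post=onz(c,309.7,224.1,.091)[:2]
for nm,p,a in(('post',post,212),('spare',onz(c,275,169,.065)[:2],20)):
    d=p-g; print(nm,p,np.hypot(*d),np.degrees(np.arctan2(d[1],d[0]))-a)
s,_=cam('top'); print(s['tool_pos'],R.from_rotvec(s['ee_rot']).as_matrix().round(3))
```

```text
1 [ 230  157  103   87 6604]
disc [0.65059011 0.14652714 0.10561694] 158
post [0.58157489 0.09108528] 0.0885262653276067 -353.2241090510658
spare [0.71769211 0.17767129] 0.07397727085828826 4.897496136060052
[ 0.21655076 -0.61259405  0.25732388] [[ 0.943  0.333 -0.   ]
 [ 0.333 -0.943  0.001]
 [-0.    -0.001 -1.   ]]
```

The manual's scale: shifts go in shares of 0.5 m and turns go in shares of pi/2 rad. Converting my numbers, 0.22 m / 0.5 = 0.44, -0.206 m / 0.5 = -0.412.

Call:
advance --segments '{"increments":[[0.44,-0.412,0,0,0,0,0.088],[0.44,-0.412,0,0,0,0,0.088],[0.44,-0.412,0,0,0,0,0.088],[0.44,-0.412,0,0,0,0,0.088],[0.44,-0.412,0,0,0,0,0.088]]}' --grip_n 10

```text
t: 0.92
tool_pos: [0.3564, -0.3429, 0.2579]
ee_rot: [3.096, 0.533, 0.001]
contact_force: [1.1, -0.2, -0.3]
finger_gap: 0.0878
finger_force: 0.0
```

To row units: 0.22 m / 0.5 = 0.44, -0.206 m / 0.5 = -0.412.

Call:
advance --segments '{"increments":[[0.44,-0.412,0,0,0,0,0.088],[0.44,-0.412,0,0,0,0,0.088],[0.44,-0.412,0,0,0,0,0.088],[0.44,-0.412,0,0,0,0,0.088],[0.44,-0.412,0,0,0,0,0.088]]}'

```text
t: 1.55
tool_pos: [0.4951, -0.0753, 0.258]
ee_rot: [3.096, 0.533, 0.001]
contact_force: [1.6, -1.3, 0.5]
finger_gap: 0.0881
finger_force: 0.0
```

Call:
advance --segments '{"increments":[[0.274,-0.256,0,0,0,-0.2101,0.088],[0.274,-0.256,0,0,0,-0.2101,0.088],[0.274,-0.256,0,0,0,-0.2101,0.088],[0.274,-0.256,0,0,0,-0.2101,0.088]]}'

```text
t: 2.05
tool_pos: [0.5814, 0.0949, 0.2577]
ee_rot: [-2.96, -1.043, -0.003]
contact_force: [-0.8, -0.4, -0.5]
finger_gap: 0.0879
finger_force: 0.0
```

Run:
```python
from h import *
s,c=cam('wrist','w1.png'); print(s['tool_pos'],R.from_rotvec(s['ee_rot']).as_matrix().round(3))
```

```text
[0.58135833 0.09486106 0.25769663] [[ 0.779  0.627  0.001]
 [ 0.627 -0.779  0.004]
 [ 0.003 -0.003 -1.   ]]
```

View pics/w1.png

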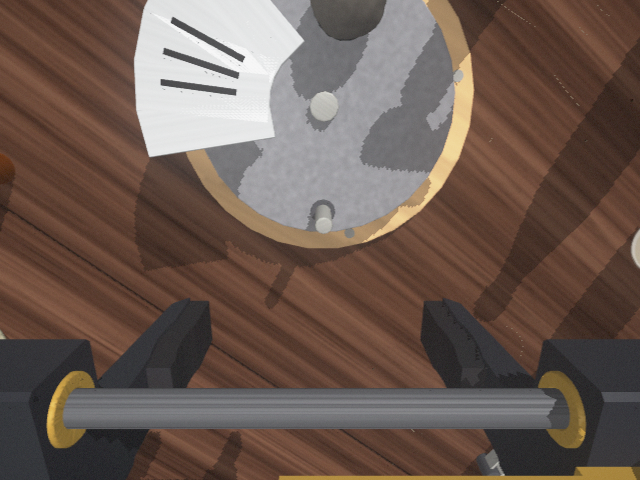

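The wrist view shows the post top at (324,226), the hub at (323,106), and the fingers open on either side.

Run:
```python
from h import *
s,c=cam('wrist'); p=onz(c,324,226,.091,s); print(p, onz(c,323,106,.055,s))
M=R.from_rotvec(s['ee_rot']).as_matrix(); print(M.T@(np.array([p[0],p[1],.075])-s['tool_pos']))
```

```text
[0.58557457 0.08790051 0.091     ] [0.65374024 0.14327985 0.055     ]
[0.00167433 0.0058069  0.18239127]
```

To row units: 0.182 m / 0.5 = 0.364, 0.12 m / 0.5 = 0.24.

Call:
advance --segments '{"increments":[[0,0.01,0.12,0,0,0,0.088],[0,0.01,0.24,0,0,0,0.088],[0,0.01,0.364,0,0,0,0.06],[0,0.01,0.364,0,0,0,0.03],[0,0.01,0.364,0,0,0,0.01]]}' --grip_n 8

```text
t: 2.78
tool_pos: [0.5851, 0.084, 0.078]
ee_rot: [2.967, 1.03, 0.004]
contact_force: [0.7, -0.2, 0.3]
finger_gap: 0.0603
finger_force: 0.0
```

Call:
advance --segments '{"increments":[[0,0,0,0,0,0,0.01],[0,0,0,0,0,0,0.01],[0,0,0,0,0,0,0.01]]}'

```text
t: 3.15
tool_pos: [0.5843, 0.0847, 0.0768]
ee_rot: [2.967, 1.032, 0.002]
contact_force: [-0.9, 0.4, 0.0]
finger_gap: 0.0301
finger_force: 0.0
```

Run:
```python
from h import *
s,c=cam('wrist'); print(s['tool_pos'],R.from_rotvec(s['ee_rot']).as_matrix().round(3))
s,c=cam('wrist','w2.png')
```

```text
[0.58430423 0.08470389 0.07676205] [[ 0.784  0.621  0.002]
 [ 0.621 -0.784  0.   ]
 [ 0.001  0.001 -1.   ]]
```

To row units: -0.002 m / 0.5 = -0.004.

Call:
advance --segments '{"increments":[[0.004,-0.004,0,0,0,0,0.01],[0.004,-0.004,0,0,0,0,0.01],[0.004,-0.004,0,0,0,0,0.01],[0.004,-0.004,0,0,0,0,0.01]]}'

```text
t: 3.75
tool_pos: [0.5833, 0.0872, 0.0756]
ee_rot: [2.967, 1.032, -0.003]
contact_force: [-4.3, -1.1, 5.5]
finger_gap: 0.0133
finger_force: 8.0
```

Run:
```python
from h import *
s,c=cam('wrist','w3.png'); print(s['tool_pos'],R.from_rotvec(s['ee_rot']).as_matrix().round(3),s['finger_gap'])
```

```text
[0.58334585 0.08715116 0.07561941] [[ 0.784  0.621 -0.002]
 [ 0.621 -0.784 -0.001]
 [-0.002 -0.    -1.   ]] 0.01332394790387845
```

View pics/w3.png

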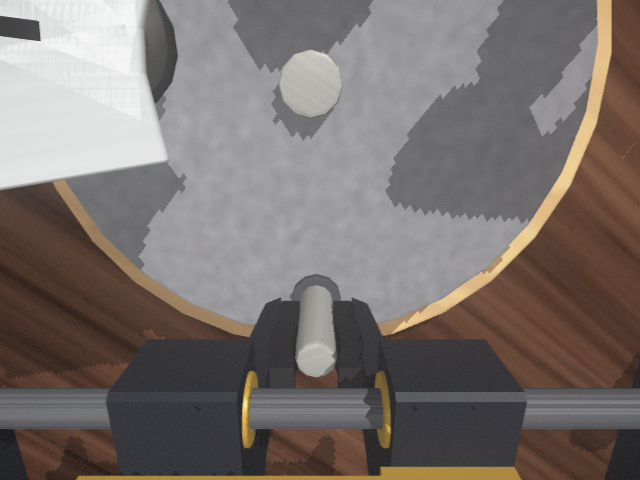

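To row units: 0.0607 m / 0.5 = 0.1214, 0.0503 m / 0.5 = 0.1006, -0.75 rad / 1.5708 = -0.4775.

Call:
advance --segments '{"increments":[[0.002,0.0266,0,0,0,-0.0955,0.01],[0.008,0.0526,0,0,0,-0.191,0.01],[0.0178,0.0774,0,0,0,-0.2865,0.01],[0.031,0.1006,0,0,0,-0.382,0.01],[0.0478,0.1214,0,0,0,-0.4775,0.01]]}' --grip_n 8

```text
t: 4.42
tool_pos: [0.6413, 0.0548, 0.0757]
ee_rot: [2.378, 2.053, 0.002]
contact_force: [0.3, 2.0, -1.3]
finger_gap: 0.0136
finger_force: 8.0
```

Call:
advance --segments '{"increments":[[0.002,0.0266,0,0,0,-0.0955,0.01],[0.008,0.0526,0,0,0,-0.191,0.01],[0.015,0.0714,0,0,0,-0.261,0.01],[0.0202,0.082,0,0,0,-0.3037,0.01],[0.0202,0.082,0,0,0,-0.3037,0.01]]}'

```text
t: 5.05
tool_pos: [0.6834, 0.0587, 0.0756]
ee_rot: [1.832, 2.551, 0.002]
contact_force: [1.0, 0.1, 1.4]
finger_gap: 0.0138
finger_force: 8.0
```

Run:
```python
from h import *
s,c=cam('wrist'); M=R.from_rotvec(s['ee_rot']).as_matrix(); print(M.round(3), s['finger_gap'])
print(np.degrees(np.arctan2(*(s['tool_pos'][:2]-[.652,.145])[::-1]))+360)
s,c=cam('top','t1.png')
```

```text
[[-0.32   0.948  0.001]
 [ 0.948  0.32   0.001]
 [ 0.     0.001 -1.   ]] 0.01377923543678075
289.9734513758871
```

To row units: -0.17 m / 0.5 = -0.34, -0.05 m / 0.5 = -0.1.

Call:
advance --segments '{"increments":[[0,0,0,0,0,0,0.05],[0,0,0,0,0,0,0.05],[0,0,-0.1,0,0,0,0.05],[0,0,-0.22,0,0,0,0.088],[0,0,-0.34,0,0,0,0.088]]}' --grip_n 8

```text
t: 5.78
tool_pos: [0.6822, 0.0585, 0.2474]
ee_rot: [-1.831, -2.552, 0.001]
contact_force: [0.2, -0.6, -0.2]
finger_gap: 0.0616
finger_force: 0.0
```

Run:
```python
from h import *
s,c=cam('wrist','w4.png'); M=R.from_rotvec(s['ee_rot']).as_matrix(); print(s['tool_pos'],s['finger_gap'])
s,c=cam('top','t2.png')
a=cv2.imread('pics/w4.png');b=cv2.imread('pics/t2.png')
cv2.imwrite('pics/v4.png',np.hstack([cv2.resize(a,(400,300)),cv2.resize(b,(400,300))]))
```

```text
[0.68215476 0.05854275 0.24738672] 0.0616326388297496
```

View pics/v4.png

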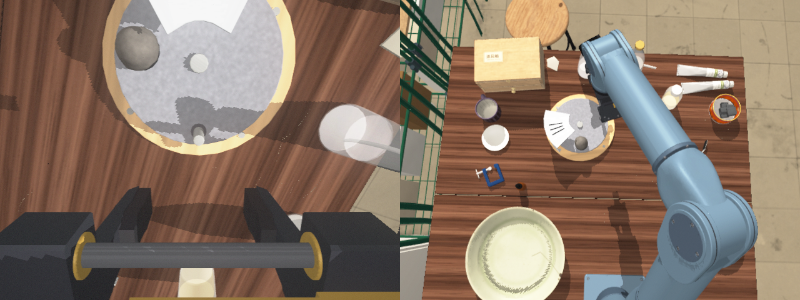

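The disc has turned: in the wrist view the stone is at the open front at about (219,75), the hub at (318,101) and the post at (318,224). The top view also shows the stone at about (290,227).

Run:
```python
from h import *
cs,ct=None,None
s,c=cam('wrist'); _,t=cam('top')
for cc,st,roi,nm in((c,s,(150,20,300,140),'wrist'),(t,None,(265,200,318,252),'top')):
    x0,y0,x1,y1=roi; g=cv2.cvtColor(cc['image'],cv2.COLOR_RGB2GRAY)[y0:y1,x0:x1]
    h=cv2.cvtColor(cc['image'],cv2.COLOR_RGB2HSV)[y0:y1,x0:x1]
    m=cv2.morphologyEx(((g<118)&(h[...,1]<50)&(h[...,0]<60)).astype(np.uint8),cv2.MORPH_OPEN,np.ones((3,3)))
    n,l,S,C=cv2.connectedComponentsWithStats(m); k=1+S[1:,4].argmax(); print(nm,S[k],C[k]+[x0,y0])
    u,v=S[k][0]+S[k][2]/2+x0,S[k][1]+S[k][3]/2+y0
    print(onz(cc,u,v,.063,st))
p=onz(c,318,224,.091,s); q=onz(c,318,101,.055,s); d=p-q; print(p,q,np.hypot(*d[:2]),np.degrees(np.arctan2(d[1],d[0]))+360)
a=np.radians(6.9);print('window',.652-.075*np.cos(a),.145-.075*np.sin(a))
```

```text
wrist [  28   24   49   69 1037] [193.56027001  84.83799421]
[0.57514348 0.13627412 0.063     ]
top [ 16  24  19  16 176] [291.43181818 233.14204545]
[0.56755019 0.1352922  0.063     ]
[0.68926206 0.06490644 0.091     ] [0.66124926 0.14911581 0.055     ] 0.08874646960940506 288.40004385282174
window 0.5775431993552916 0.13598973708740145
```

To row units: -0.225 m / 0.5 = -0.45, -0.08 m / 0.5 = -0.16, 0.9 rad / 1.5708 = 0.573.

Call:
advance --segments '{"increments":[[-0.08,-0.08,0,0,0,0.1146,0.088],[-0.18,-0.16,0,0,0,0.2292,0.088],[-0.27,-0.248,0,0,0,0.3438,0.088],[-0.36,-0.33,0,0,0,0.4584,0.088],[-0.45,-0.412,0,0,0,0.573,0.088]]}' --grip_n 8

```text
t: 6.6
tool_pos: [0.5571, -0.2224, 0.2438]
ee_rot: [-2.762, -1.492, 0.004]
contact_force: [0.2, 0.2, 0.1]
finger_gap: 0.088
finger_force: 0.0
```

Call:
advance --segments '{"increments":[[0,0,0,0,0,0.1146,0.088],[0,0,0,0,0,0.2292,0.088],[0,0,0,0,0,0.3438,0.088],[0,0,0,0,0,0.4584,0.088],[0,0,0,0,0,0.573,0.088]]}'

```text
t: 7.22
tool_pos: [0.5581, -0.2205, 0.2436]
ee_rot: [-3.137, -0.142, 0.006]
contact_force: [-0.7, -0.5, 0.0]
finger_gap: 0.088
finger_force: 0.0
```

Run:
```python
from h import *
s,c=cam('wrist'); M=R.from_rotvec(s['ee_rot']).as_matrix(); print(M.round(3),s['tool_pos'],s['joint_positions'],M.T@(np.array([.53,-.285,.25])-s['tool_pos']))
```

```text
[[ 0.996  0.09  -0.004]
 [ 0.09  -0.996  0.001]
 [-0.003 -0.001 -1.   ]] [ 0.55813762 -0.22046848  0.24360537] [ 0.51713032  0.48669206 -0.29416198  1.67317231  0.1609206   1.00927298
 -1.31159929] [-0.03387254  0.06171894 -0.00635277]
```

To row units: 0.062 m / 0.5 = 0.124, -0.034 m / 0.5 = -0.068, 0.3 rad / 1.5708 = 0.191.

Call:
advance --segments '{"increments":[[-0.068,0.124,0,0,0,0.0955,0.088],[-0.068,0.124,0,0,0,0.191,0.088],[-0.068,0.124,0,0,0,0.191,0.088]]}' --grip_n 8

```text
t: 7.65
tool_pos: [0.5303, -0.2862, 0.2443]
ee_rot: [-3.125, 0.317, 0.004]
contact_force: [-0.1, 0.4, -0.0]
finger_gap: 0.0881
finger_force: 0.0
```

Run:
```python
from h import *
s,c=cam('wrist','w5.png'); M=R.from_rotvec(s['ee_rot']).as_matrix(); print(M.round(3),s['tool_pos'])
```

```text
[[ 0.98  -0.201 -0.003]
 [-0.201 -0.98   0.   ]
 [-0.003  0.    -1.   ]] [ 0.53032725 -0.28622416  0.24429791]
```

View pics/w5.png

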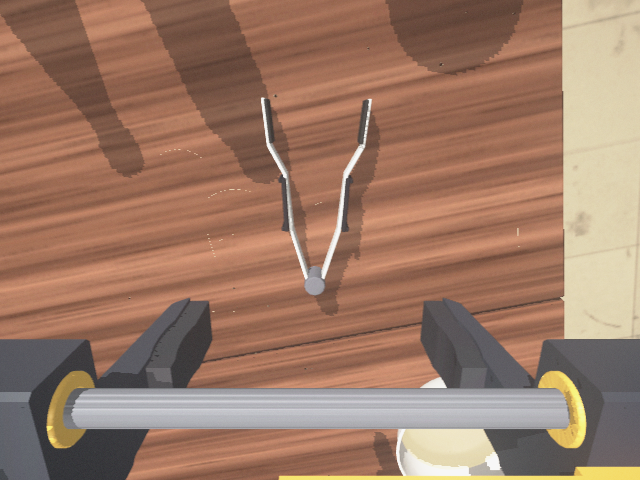

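The tongs lie almost aligned with the tool: hinge at (314,285), panels at about (282,204) and (350,204), tip ends at (264,98) and (369,99).

Run:
```python
from h import *
s,c=cam('wrist'); M=R.from_rotvec(s['ee_rot']).as_matrix()
L=lambda u,v,z:(M.T@(onz(c,u,v,z,s)-s['tool_pos'])).round(4)
for n,u,v,z in(('hinge',314,285,.032),('pL0',280,178,.03),('pL1',283,230,.03),('pR0',351,178,.03),('pR1',348,230,.03),('tL',264,98,.028),('tR',369,98,.028)): print(n,L(u,v,z))
```

```text
hinge [-0.0694 -0.0031  0.2127]
pL0 [ 0.0303 -0.0323  0.2145]
pL1 [-0.0163 -0.031   0.2146]
pR0 [0.0303 0.0289 0.2145]
pR1 [-0.0163  0.0275  0.2146]
tL [ 0.095  -0.0437  0.2164]
tR [0.0951 0.0419 0.2163]
```

To row units: 0.219 m / 0.5 = 0.438, -0.002 m / 0.5 = -0.004.

Call:
advance --segments '{"increments":[[0.016,-0.004,0.12,0,0,0,0.088],[0.016,-0.004,0.24,0,0,0,0.088],[0.016,-0.004,0.36,0,0,0,0.088],[0.016,-0.004,0.42,0,0,0,0.07],[0.016,-0.004,0.438,0,0,0,0.066]]}' --grip_n 20

```text
t: 8.38
tool_pos: [0.539, -0.283, 0.0244]
ee_rot: [-3.124, 0.311, 0.005]
contact_force: [1.0, 0.1, -0.2]
finger_gap: 0.07
finger_force: 0.0
```

Call:
advance --segments '{"increments":[[0,0,0,0,0,0,0.062],[0,0,0,0,0,0,0.057],[0,0,0,0,0,0,0.055],[0,0,0,0,0,0,0.054],[0,0,0,0,0,0,0.054]]}' --grip_n 20

```text
t: 9.0
tool_pos: [0.5406, -0.2853, 0.0278]
ee_rot: [3.125, -0.318, 0.002]
contact_force: [-1.1, 0.6, 5.8]
finger_gap: 0.0543
finger_force: 10.1
```

Call:
advance --segments '{"increments":[[0,0,0,0,0,0,0.054],[0,0,0,0,0,0,0.054]]}' --grip_n 20

```text
t: 9.25
tool_pos: [0.5406, -0.2854, 0.0278]
ee_rot: [3.125, -0.318, 0.002]
contact_force: [-1.7, 0.6, 6.9]
finger_gap: 0.054
finger_force: 10.1
```

To row units: -0.14 m / 0.5 = -0.28, -0.03 m / 0.5 = -0.06.

Call:
advance --segments '{"increments":[[0,0,-0.02,0,0,0,0.054],[0,0,-0.06,0,0,0,0.054],[0,0,-0.12,0,0,0,0.054],[0,0,-0.2,0,0,0,0.054],[0,0,-0.28,0,0,0,0.054]]}' --grip_n 20

```text
t: 9.88
tool_pos: [0.5398, -0.2853, 0.1692]
ee_rot: [3.125, -0.319, 0.001]
contact_force: [0.4, 0.2, -1.1]
finger_gap: 0.0544
finger_force: 8.1
```

Run:
```python
from h import *
s,c=cam('wrist','w6.png'); _,sc=cam('scene','s6.png')
a=cv2.imread('pics/w6.png');b=cv2.imread('pics/s6.png')
cv2.imwrite('pics/v6.png',np.hstack([cv2.resize(a,(400,300)),cv2.resize(b,(400,300))]))
M=R.from_rotvec(s['ee_rot']).as_matrix(); print(M.round(3),s['tool_pos'],s['finger_gap'],s['contact_force'])
```

```text
[[ 0.979 -0.202  0.001]
 [-0.202 -0.979 -0.   ]
 [ 0.001  0.    -1.   ]] [ 0.53979709 -0.28525377  0.16920013] 0.054356253551042184 [ 0.41531798  0.24127957 -1.12410662]
```

View pics/v6.png

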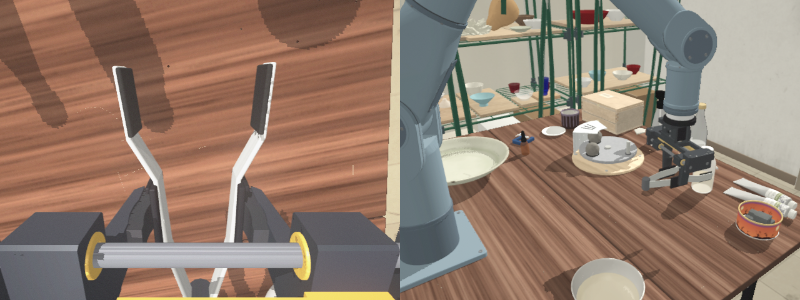

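The wrist and scene views show the tongs held level between the fingers, pad tips clear ahead at about (195,107) and (425,105) in full-scale pixels. I'll carry them to the front of the stand.

To row units: -0.22 m / 0.5 = -0.44, -0.17 m / 0.5 = -0.34.

Call:
advance --segments '{"increments":[[-0.014,-0.05,0,0,0,0,0.054],[-0.04,-0.14,0,0,0,0,0.054],[-0.068,-0.24,0,0,0,0,0.054],[-0.096,-0.34,0,0,0,0,0.054],[-0.124,-0.44,0,0,0,0,0.054]]}' --grip_n 20

```text
t: 10.6
tool_pos: [0.5229, -0.0557, 0.1668]
ee_rot: [3.125, -0.319, -0.0]
contact_force: [-0.5, -0.8, -1.2]
finger_gap: 0.0542
finger_force: 8.1
```

Call:
advance --segments '{"increments":[[-0.028,-0.1,0,0,0,-0.0509,0.054],[-0.056,-0.2,0,0,0,-0.1019,0.054],[-0.082,-0.29,0,0,0,-0.1528,0.054],[-0.102,-0.356,0,0,0,-0.2069,0.054],[-0.102,-0.356,0,0,0,-0.2069,0.054]]}'

```text
t: 11.22
tool_pos: [0.5086, 0.1308, 0.1669]
ee_rot: [-3.134, -0.2, 0.0]
contact_force: [1.0, -0.7, -2.1]
finger_gap: 0.054
finger_force: 8.1
```

Run:
```python
from h import *
s,c=cam('wrist','w7.png'); s,c=cam('wrist','w7.png');_,sc=cam('scene','s7.png')
a=cv2.imread('pics/w7.png');b=cv2.imread('pics/s7.png')
cv2.imwrite('pics/v7.png',np.hstack([cv2.resize(a,(480,360)),cv2.resize(b[110:230,130:235],(315,360))]))
M=R.from_rotvec(s['ee_rot']).as_matrix(); print(M.round(3),s['tool_pos'],s['finger_gap'],s['contact_force'])
```

```text
[[ 0.992  0.123 -0.   ]
 [ 0.123 -0.992  0.   ]
 [-0.    -0.    -1.   ]] [0.50896946 0.12828115 0.16672511] 0.05394095340298668 [-1.3142367  -0.82069389 -0.72022857]
```

View pics/v7.png

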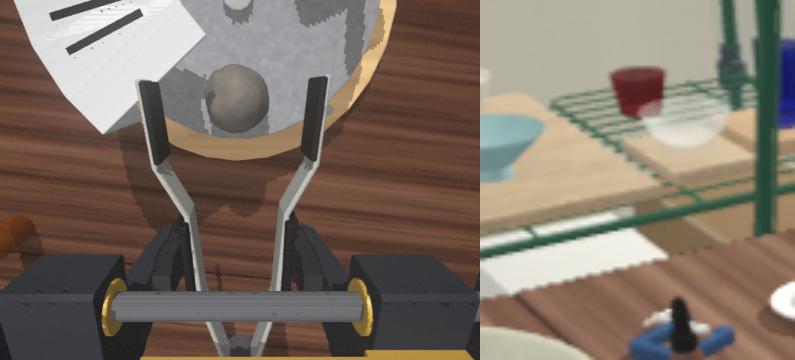

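The wrist view shows the stone at about (316,131) in full-scale pixels, lying between the open pads (inner faces at about 215 and 407). The hood is up and to the left, clear of the tongs.

Run:
```python
from h import *
s,c=cam('wrist'); M=R.from_rotvec(s['ee_rot']).as_matrix()
L=lambda u,v,z:(M.T@(onz(c,u,v,z,s)-s['tool_pos'])).round(4)
print('stone',L(316,131,.065),onz(c,316,131,.065,s))
zt=s['tool_pos'][2]-.002
for n,u,v in(('padL far',137*4/3,82*4/3),('padL near',157*4/3,167*4/3),('padR far',328*4/3,76*4/3),('padR near',312*4/3,163*4/3)): print(n,L(u,v,zt))
print(s['tool_pos'])
```

```text
stone [ 0.074  -0.0011  0.1015] [0.58270326 0.13583717 0.065     ]
padL far [ 0.0842 -0.042   0.0019]
padL near [ 0.0482 -0.0369  0.0019]
padR far [0.0865 0.0359 0.002 ]
padR near [0.0501 0.0323 0.002 ]
[0.50942407 0.12600755 0.16656731]
```

To row units: 0.035 m / 0.5 = 0.07, 0.005 m / 0.5 = 0.01.

Call:
advance --segments '{"increments":[[0.01,0.0032,0,0,0,0,0.056],[0.01,0.0032,0.02,0,0,0,0.056],[0.01,0.0032,0.05,0,0,0,0.056],[0.01,0.0032,0.07,0,0,0,0.056],[0.01,0.0032,0.07,0,0,0,0.056]]}' --grip_n 20

```text
t: 12.05
tool_pos: [0.5137, 0.1263, 0.1304]
ee_rot: [3.135, 0.192, -0.004]
contact_force: [-0.8, 0.0, -1.4]
finger_gap: 0.0563
finger_force: 7.6
```

Run:
```python
from h import *
s,c=cam('wrist','w8.png')
a=cv2.imread('pics/w8.png')
cv2.imwrite('pics/v8.png',a[40:300,120:500])
M=R.from_rotvec(s['ee_rot']).as_matrix(); print(M.round(3),s['tool_pos'],s['finger_gap'],s['contact_force'])
```

```text
[[ 0.993  0.122 -0.002]
 [ 0.122 -0.993 -0.001]
 [-0.003  0.    -1.   ]] [0.5137048  0.12625127 0.13042115] 0.05629099853781236 [-0.82756889  0.00703545 -1.43981323]
```

View pics/v8.png

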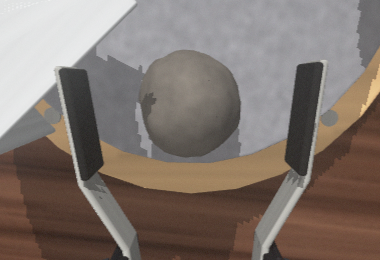

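The stone is now at about (310,143) full-frame, with the pads on either side. The left pad's corner is only about 4 mm from the hood's roof edge, so I'll back off, lower, then slide forward.

The manual's scale: shifts go in shares of 0.5 m and turns go in shares of pi/2 rad. Converting my numbers, 0.05 m / 0.5 = 0.1, 0.02 m / 0.5 = 0.04.

Call:
advance --segments '{"increments":[[-0.02,-0.003,0,0,0,0,0.056],[-0.038,-0.003,0,0,0,0,0.056],[-0.038,-0.003,0.04,0,0,0,0.056],[-0.038,-0.003,0.08,0,0,0,0.056],[-0.038,-0.003,0.1,0,0,0,0.056]]}' --grip_n 20

```text
t: 12.72
tool_pos: [0.4947, 0.1254, 0.0812]
ee_rot: [3.135, 0.192, -0.002]
contact_force: [-0.1, 0.2, -1.1]
finger_gap: 0.0563
finger_force: 7.6
```

Call:
advance --segments '{"increments":[[0,0,0,0,0,0,0.056],[0.01,0,0,0,0,0,0.056],[0.028,0,0,0,0,0,0.056],[0.044,0,0,0,0,0,0.056],[0.044,0,0,0,0,0,0.056]]}'

```text
t: 13.35
tool_pos: [0.5185, 0.1284, 0.0819]
ee_rot: [-3.135, -0.19, -0.002]
contact_force: [0.1, 0.3, -1.4]
finger_gap: 0.0559
finger_force: 7.6
```

Run:
```python
from h import *
s,c=cam('wrist','w9.png')
a=cv2.imread('pics/w9.png'); _,sc=cam('scene','s9.png');b=cv2.imread('pics/s9.png')
cv2.imwrite('pics/v9.png',np.hstack([a[40:340,100:500],cv2.resize(b[170:290,240:400],(400,300))]))
M=R.from_rotvec(s['ee_rot']).as_matrix(); print(M.round(3),s['tool_pos'],s['finger_gap'],s['contact_force'])
```

```text
[[ 0.993  0.121  0.001]
 [ 0.121 -0.993  0.   ]
 [ 0.001 -0.    -1.   ]] [0.51845876 0.12842396 0.08190471] 0.055943975589366104 [ 0.06695579  0.25014683 -1.38326412]
```

View pics/v9.png

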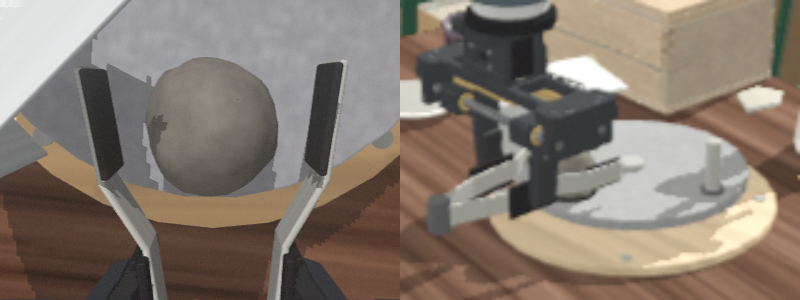

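The stone is centred between the pads (crop (212,127), pads' midpoint about (210,122)). Closing now.

Call:
advance --segments '{"increments":[[0,0,0,0,0,0,0.053],[0,0,0,0,0,0,0.05],[0,0,0,0,0,0,0.047],[0,0,0,0,0,0,0.044],[0,0,0,0,0,0,0.041]]}' --grip_n 25

```text
t: 14.08
tool_pos: [0.5175, 0.1283, 0.0817]
ee_rot: [-3.136, -0.191, -0.0]
contact_force: [0.5, -0.4, -1.4]
finger_gap: 0.0419
finger_force: 25.0
```

Call:
advance --segments '{"increments":[[0,0,0,0,0,0,0.038],[0,0,0,0,0,0,0.036],[0,0,0,0,0,0,0.036],[0,0,0,0,0,0,0.036]]}' --grip_n 25

```text
t: 14.58
tool_pos: [0.5174, 0.1283, 0.0817]
ee_rot: [3.136, 0.191, -0.0]
contact_force: [-0.2, -0.3, -1.0]
finger_gap: 0.0411
finger_force: 25.0
```

Run:
```python
from h import *
s,c=cam('wrist','w10.png'); a=cv2.imread('pics/w10.png')
cv2.imwrite('pics/v10.png',a[40:340,100:500])
```

```text
(no output)
```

View pics/v10.png

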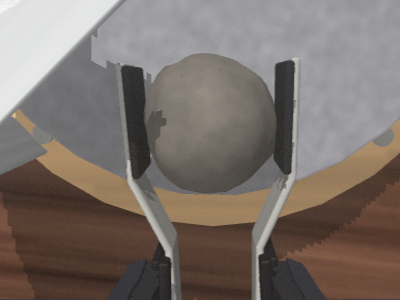

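The pads hold the stone from both sides. I've now viewed 12 pictures, which is over the limit of 10, so I'll use numbers only from here. Lifting.

To row units: -0.12 m / 0.5 = -0.24, -0.09 m / 0.5 = -0.18.

Call:
advance --segments '{"increments":[[0,0,-0.016,0,0,0,0.036],[0,0,-0.06,0,0,0,0.036],[0,0,-0.12,0,0,0,0.036],[0,0,-0.18,0,0,0,0.036],[0,0,-0.24,0,0,0,0.036]]}' --grip_n 25

```text
t: 15.25
tool_pos: [0.5173, 0.1283, 0.2032]
ee_rot: [-3.136, -0.191, -0.0]
contact_force: [0.4, 0.7, -1.7]
finger_gap: 0.0415
finger_force: 25.0
```

Call:
advance --segments '{"increments":[[0,0,-0.03,0,0,0,0.036],[0,0,-0.04,0,0,0,0.036],[0,0,-0.04,0,0,0,0.036],[0,0,-0.04,0,0,0,0.036],[0,0,-0.04,0,0,0,0.036]]}'

```text
t: 15.88
tool_pos: [0.517, 0.1282, 0.2209]
ee_rot: [3.136, 0.191, -0.002]
contact_force: [-1.3, 0.5, -2.4]
finger_gap: 0.0417
finger_force: 25.0
```

Run:
```python
from h import *
from glob import glob
s,c=cam('wrist'); A=c['image'].astype(int); B=cv2.imread('pics/w10.png')[:,:,::-1].astype(int)
r=np.s_[95:230,225:400]; r2=np.s_[0:60,225:400]
print('stone/pads region diff',abs(A-B)[r].mean(),'background diff',abs(A-B)[r2].mean(),s['finger_gap'],s['tool_pos'])
for n,I in(('before',B),('after',A)):
    I=I.astype(np.uint8);g=I[95:235,250:372]; print(n,'mean colour in stone core',I[120:200,270:350].mean((0,1)).round(1))
_,t=cam('top'); print('top window pixel',t['image'][225:230,288:292].mean((0,1)))
```

```text
stone/pads region diff 9.536042328042328 background diff 25.409142857142857 0.041692387867073 [0.51700726 0.1281898  0.22091899]
before mean colour in stone core [125.3 118.6 110.9]
after mean colour in stone core [128.4 121.7 113.8]
top window pixel [151.95 186.15 208.15]
```

Call:
advance --segments '{"increments":[[0,0,0,0,0,0,0.036],[0,0,0,0,0,0,0.036],[0,0,0,0,0,0,0.036],[0,0,0,0,0,0,0.036],[0,0,0,0,0,0,0.036]]}' --grip_n 25

```text
t: 16.6
tool_pos: [0.5175, 0.1283, 0.2217]
ee_rot: [3.136, 0.191, -0.0]
contact_force: [-0.0, -0.2, -1.8]
finger_gap: 0.0417
finger_force: 25.0
```

Run:
```python
from h import *
s,c=cam('wrist'); I=c['image']; print(I[120:200,270:350].mean((0,1)).round(1),s['tool_pos'],s['finger_gap'],s['contact_force'])
print(order.hand_in())
```

```text
[128.2 121.4 113.6] [0.51746351 0.12825815 0.22171447] 0.04169109267090786 [-0.04608779 -0.15511523 -1.75057217]
the job is handed in; nothing more can be done
None
```

I handed the job in at 16.6 s: the turntable is at its second detent with the post released, and the tongs hold the stone steady with its underside about 0.18 m up, above the hood's 0.104 m roof; the final hold was checked by numbers only, and I viewed 12 pictures against the limit of 10.

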